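# Check that a glue-up clamp is biting by pressing its trigger

### The arm

A 7-joint arm with a two-finger parallel gripper is mounted at the origin on the work surface. World frame = base frame: x ahead of the robot, y to its left, z up, the work surface at z = 0. Lengths are in m, angles in degrees, forces in N, time in s.
With the tool pointing down it reaches from about 0.425 to 0.875 m from the base axis. Payload 8.4 kg.
Tool frame: the origin (TCP) lies at the very end of the fingers, on their centre line; the grasp point (between the pads) lies 19 mm behind it (grip_point_offset is the distance from the TCP to the grasp point, in m); z points along the fingers, y is the line along which they close (so a half turn about z gives the same grasp; the last joint's range is limited). The gripper opens to 85 mm and grips with 20 to 120 N. Pads are 22 mm wide; open, the fingers measure 114 mm over their backs; the gripper's body (76 mm by 85 mm) begins 54 mm behind the grasp point. The pads swing forward as they close: fully open they stand 13 mm farther back than shut.
Start: joints at [70.921, 19.091, 2.286, 83.961, -0.768, 76.965, -3.352], TCP at [0.151, -0.632, 0.231] pointing down, gripper open.
Joint ranges: [-147.57, 147.57], [-21.85, 119.76], [-74.77, 79.35], [14.55, 137.4], [-85.83, 265.84], [4.83, 119.75], [-152.11, 152.11]. Speed limits (degrees/s): [127.2, 127.2, 159.86, 159.86, 180, 180, 180].

### API

Orientations are given as a 3x3 rotation matrix whose columns are the frame's x, y, z axes.
In Python, from station import sense, grab_frame, calibration, job_done, grip_point_offset gives the robot as it stands.
- The arm moves only by the tool move_arm, never from a script. Its argument "series" is a list of rows, each a list of 3 entries, a list of its own where there are three numbers: the opening in per cent of the stroke, from 0 (shut) to 100 (fully open), then the shift along the tool's x, y, z in mm, then the turn, a rotation vector about the tool's x, y, z in rad. A call has 1 to 12 rows; each row is the pose to reach, as a shift and turn from the pose commanded when the call began, along the tool's axes at that moment; what a row does not reach only later rows make up. A row lasts 1/8 s, in which the tool goes at most 62.5 mm and 10.7 degrees, less where a joint would pass 70% of its speed; a pose out of reach is approached as far as the arm can. A call with a gripper value outside its range is refused whole. The fingers move at their own pace and stop on an object; the grip force is fixed at half the most. Time passes only in rows, so rows that repeat a pose let the fingers close. It gives the time, the measured TCP pose, the force, the opening and the grip force at its end, in the units of the state.
- sense(): the state, without advancing time (a new reading comes with each control period).
- grab_frame(name): name is "side" or "top"; returns the picture (480x640x3 uint8, red, green, blue); there is no depth.
- calibration(name): a dict with "fx", "fy", "cx", "cy" (pixels), "world_from_camera" (4x4, takes a point from camera to world coordinates). Camera axes: x right, y up, looking along -z (the intrinsics and any distortion apply to the point x, -y, -z); pixel columns grow to the right and rows downward; lengths in m; the calibration is good to about 2 mm. A picture is of the moment at which its call begins. calibration takes no time and is no camera call.
- job_done(): hands the job in; it is judged then, once.
The state is a dict: "clock": time; "q": joint angles; "joint_velocities": joint speeds; "joint_torque": joint torques, N m; "tool_pos": TCP position; "tool_rot": TCP orientation; "contact_force": force on the tool from outside, world axes, zero at the start; "ft_torque": the same for the moment, N m; "gripper_width": finger opening in m; "finger_force": force on a finger pad.
Only numpy, scipy, OpenCV 4.12 (cv2) and the standard library are available. Lean on these libraries where they do the work, as an engineer would, in place of code of your own. Each camera call takes 0.05 s, during which the arm holds its last target. There are 200 camera calls.

### The job

Check that the bar clamp on the glued blank is still tight: from the open side, press its orange trigger in towards the black grip with the backs of your fingers until it comes up firm short of the grip, lean on it steadily for about a second without forcing it, then let it spring right back and come away. Only the trigger is pressed: do not hold or push against the grip, leave the yellow release tab alone, and leave the glue bottle, the brass ring and the file where they are.

Things in the scene. Friction and masses are not known exactly. Their poses are not given: they have to be found in the camera images.
- glueup: One-hand bar clamp lying on its side, shut on a wood blank, on an 18 mm board screwed to the bench: immovable. Origin on the bench. Clamp centred 38 mm up. Steel bar (19 x 6 mm) along y at x 0, y -72 to 235 mm; jaws and blank on its +x side (to x 109, tops at 60 mm); grip and trigger on its -x side, over open bench. Board: x -30 to 125, y -120 to 130 mm. Black housing: x -25 to 23, y 28 to 116 mm.
- grip: The clamp's fixed black pistol grip, 120 mm long (it runs along -x from its origin at its root beside the bar), 30 mm wide in y (38 at the butt), 24 to 53 mm above the bench. Axes as the glue-up's. The trigger moves towards its -y face, 15 mm from the origin.
- trigger (a joint): Angle of the orange trigger, rad: 0 released, grows as it is pressed to the grip (met at 0.41). A spring resists with 0.8 N at the pad, rising to 2.2 N, until the ratchet bites and it comes up firm, at 0.16 to 0.30 (13 to 24 mm at the pad, 12 mm or more short of the grip), different each time. Firm is felt at 5 to 15 N; over 30 N forces the ratchet. It springs back to 0 when let go.
- trigger_pad (a point): Point to press, on the trigger's front face, 80 mm from its pivot, 38 mm above the bench. Moves and turns with the lever: x along the lever to the pivot, +y the way to press (level), z up. Lever: 27 to 49 mm above the bench, 12 mm thick; its end is 26 mm beyond in -x, with a lip 5 mm proud of the face on the last 12 mm. Pivot at (80, 6, 0) mm. The 60 mm before the face are free down to the bench.
- release (a joint): Angle of the yellow quick-release tab, rad: 0 at rest, grows as it is pushed towards the trigger; pushed in by 0.15 the clamp lets go.
- release_tip (a point): Free tip of the yellow release tab (27 mm long, 6 mm thick, 18 mm high), in front of the trigger's root, about 50 mm from the trigger pad towards the pivot.
- glue: White glue bottle with a red cap, 52 mm across, 150 mm high, standing loose on the bench; origin under its centre.
- ferrule: Brass ring, 56 mm across, 30 mm high, lying loose on the bench behind the grip; origin under its centre.
- file: Flat file with a wooden handle, 232 mm long, 18 mm wide and high, lying loose on the bench 110 mm or more from the trigger on its open side; origin under it near its middle, x along it to the tip.
Things that resemble listed ones, but are neither listed nor needed, are in the scene too. Of the things that look like the glue, the middle-sized one is meant.

How it is judged:
By the outcome, as a careful person would: the job done as asked, in the order asked, and still so for the second after the job is handed in, with the robot touching nothing.
It also fails if it takes over 48 s, if anything falls off the work surface, if the arm or the gripper's body presses on something with over 40 N, if the wrist force passes 120 N, or if a joint passes its speed limit or range.

## Working session

There is one attempt and no reset: what is moved stays moved. The work goes in short steps, Python scripts to look and compute and a tool call to move; the robot and the scene stay as the last step left them, time stands still between calls to the robot, and variables do not carry over. Pictures are saved under pics/ and viewed, at most 10 in all, crops included, and the job is handed in when it is done.

Besides the shell and the picture viewer there is one more tool, called after "Call:" as name(argument=value, ...) on one line, values as JSON. move_arm: Moves the arm, as the interface text tells. Its arguments: {"type":"object","properties":{"series":{"type":"array"}},"required":["series"]}

```bash
mkdir -p pics; python3 - <<'E'
from station import *
import cv2
for n in("side","top"):
    c=calibration(n);print(n,{k:(v if k!="world_from_camera" else [[round(float(x),4) for x in r] for r in v]) for k,v in c.items()})
    cv2.imwrite(f"pics/{n}0.png",cv2.cvtColor(grab_frame(n),cv2.COLOR_RGB2BGR))
s=sense();print(s)
E
```

```text
side {'fx': 494.1973228109135, 'fy': 494.1973228109135, 'cx': 318.82114523713096, 'cy': 242.0760522566513, 'world_from_camera': [[-0.7092, 0.4743, -0.5216, 0.1795], [-0.7047, -0.4552, 0.5442, 0.5535], [0.0207, 0.7535, 0.6571, 0.5966], [0.0, 0.0, 0.0, 1.0]]}
top {'fx': 563.2662882079379, 'fy': 563.2662882079379, 'cx': 328.48919342919254, 'cy': 241.75440031754312, 'world_from_camera': [[-0.0258, 0.9767, -0.2131, 0.4097], [-0.9997, -0.0263, 0.0006, 0.103], [-0.005, 0.2131, 0.977, 1.0782], [0.0, 0.0, 0.0, 1.0]]}
{'clock': 0.1, 'q': array([70.92200211, 19.12849961,  2.28335495, 84.00646252, -0.76707903,
       76.96469674, -3.35311631]), 'joint_velocities': array([-0.0607874 ,  0.02453732,  0.00261418, -0.07802967, -0.07499966,
       -0.09696932, -0.02024509]), 'joint_torque': array([ 3.76573327e-03, -6.60022187e+01,  1.37009136e+00, -4.06475866e+01,
        1.70938979e-02,  8.99659790e-03,  4.89483547e-07]), 'tool_pos': array([ 0.15046152, -0.63192236,  0.23049698]), 'tool_rot': array([[ 9.72802748e-01,  2.31634667e-01, -4.41258520e-04],
       [ 2.31635064e-01, -9.72801737e-01,  1.40616736e-03],
       [-1.03539948e-04, -1.47013441e-03, -9.99998914e-01]]), 'contact_force': array([ 0.11700079, -0.34873934, -0.13236995]), 'ft_torque': array([ 0.00900761,  0.01901554, -0.01551213]), 'finger_force': 0.0, 'gripper_width': 0.08514719554746936}
```

View pics/top0.png

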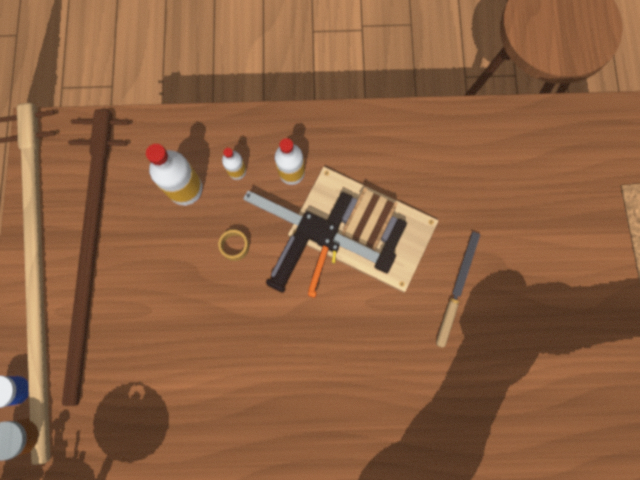

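View pics/side0.png

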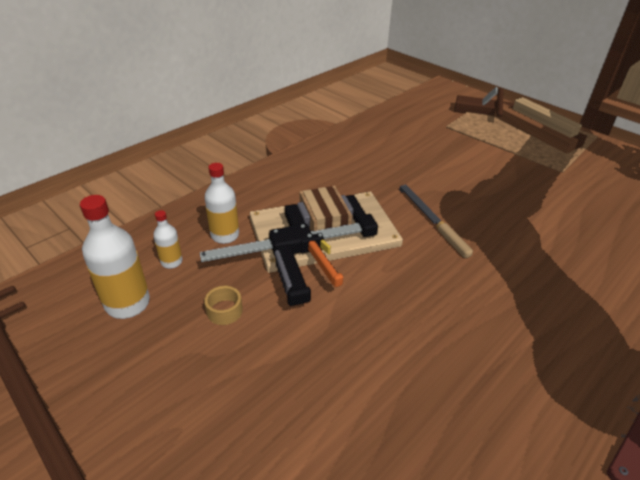

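The top view shows the trigger (orange) at about (318,272), the grip at (290,260) and the release tab at (334,257). The file is at (460,290) and the brass ring at (233,243). There are three bottles: large (175,178), small (233,163) and medium (290,162). The medium one is the glue.

```bash
cat > h.py <<'E'
from station import *
import numpy as np, cv2
def ray(n,px):
    c=calibration(n);T=np.array(c["world_from_camera"])
    px=np.atleast_2d(np.asarray(px,float))
    d=np.c_[(px[:,0]-c["cx"])/c["fx"],-(px[:,1]-c["cy"])/c["fy"],-np.ones(len(px))]@T[:3,:3].T
    return T[:3,3],d
def plane(n,px,z):
    o,d=ray(n,px);return o+d*((z-o[2])/d[:,2])[:,None]
def proj(n,P):
    c=calibration(n);T=np.array(c["world_from_camera"])
    q=(np.atleast_2d(P)-T[:3,3])@T[:3,:3]
    return np.c_[c["cx"]-c["fx"]*q[:,0]/q[:,2],c["cy"]+c["fy"]*q[:,1]/q[:,2]]
E
python3 - <<'E'
from h import *
for n in("top","side"):
    im=cv2.imread(f"pics/{n}0.png");hsv=cv2.cvtColor(im,cv2.COLOR_BGR2HSV)
    for nm,lo,hi in(("orange",(5,200,140),(14,255,255)),("yellow",(22,150,120),(32,255,255))):
        m=cv2.inRange(hsv,lo,hi)
        k,lab,st,ce=cv2.connectedComponentsWithStats(m)
        for i in range(1,k):
            if st[i,4]<12: continue
            pts=np.argwhere(lab==i)[:,::-1].astype(np.float32)
            print(n,nm,st[i],cv2.boxPoints(cv2.minAreaRect(pts)).round(1).tolist())
t=cv2.imread("pics/top0.png")[150:310,220:450];s=cv2.imread("pics/side0.png")[160:320,190:420]
cv2.imwrite("pics/crop.png",cv2.resize(np.vstack([t,s])[:, :],None,fx=1.85*1,fy=1.85,interpolation=cv2.INTER_CUBIC)[:600])
cv2.imwrite("pics/cropt.png",cv2.resize(t,None,fx=3.4,fy=3.4,interpolation=cv2.INTER_CUBIC))
E
```

```text
top yellow [332 251   4  12  31] [[331.6000061035156, 261.79998779296875], [333.0, 250.8000030517578], [335.3999938964844, 251.0], [334.0, 262.1000061035156]]
side yellow [321 240   9  13  49] [[320.79998779296875, 240.60000610351562], [325.20001220703125, 238.39999389648438], [331.3999938964844, 250.8000030517578], [327.0, 253.0]]
```

View pics/cropt.png

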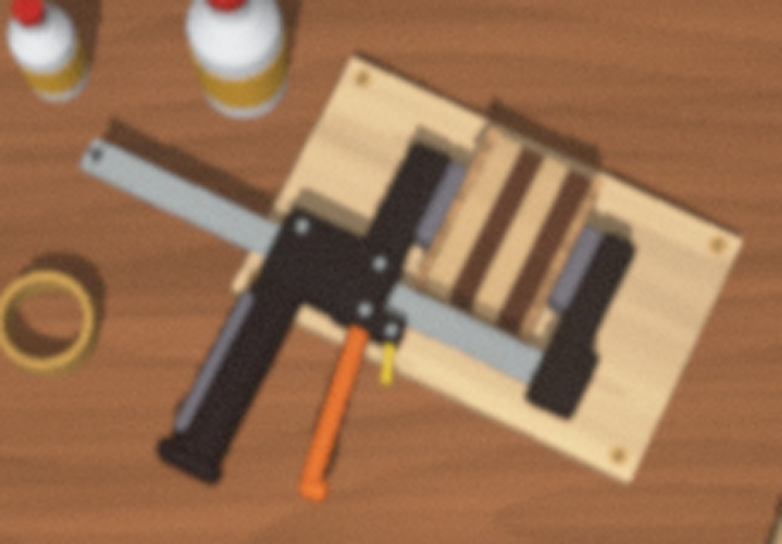

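The crop confirms the layout: the trigger runs from (358,330) to (313,495), the yellow tab is at (388,365), and the grip butt is at (190,460). The medium bottle at (237,50) is the glue. The board corners (354,55), (742,238) and (632,483) give the glue-up pose.

```bash
python3 - <<'E'
from h import *
cr=np.array([[354,55],[742,238],[632,483]])/3.4+[220,150]-0.35
W=plane("top",cr,0.018)[:,:2]; G=np.array([[.125,.13],[.125,-.12],[-.03,-.12]])
# bar end too (centre of end at z~.0475?) : y235,x0
W=np.vstack([W,plane("top",[np.array([89,152])/3.4+[220,150]-.35],.041)[:,:2]]);G=np.vstack([G,[0,.235]])
a=G-G.mean(0);b=W-W.mean(0);U,S,V=np.linalg.svd(a.T@b);R=(U@V).T;t=W.mean(0)-R@G.mean(0)
print("yaw",np.degrees(np.arctan2(R[1,0],R[0,0])),"t",t,"res mm",((G@R.T+t-W)*1e3).round(1).tolist())
res={}
for n in("top","side"):
    im=cv2.imread(f"pics/{n}0.png");hsv=cv2.cvtColor(im,cv2.COLOR_BGR2HSV)
    m=cv2.inRange(hsv,(4,190,170),(14,255,255))
    k,lab,st,ce=cv2.connectedComponentsWithStats(m)
    for i in range(1,k):
        if st[i,4]<60: continue
        pts=np.argwhere(lab==i)[:,::-1].astype(np.float32)
        print(n,st[i]);r=cv2.boxPoints(cv2.minAreaRect(pts))
        print(r.tolist())
        if n=="top":
            P=plane(n,r,.049)
            print("world",P.round(4).tolist());print("glueup mm",((P[:,:2]-t)@R*1e3).round(1).tolist())
            l=cv2.fitLine(plane(n,pts,.049)[:,:2].astype(np.float32)*1000,cv2.DIST_L2,0,.01,.01).ravel();print("line",l, "gl",(R.T@l[:2]),(l[2:]/1e3-t)@R*1e3)
for nm,px,z in(("file ends",[[475,233],[441,345]],.018),("yellow tip",[[333.5,262]],.045),("grip butt",[[276.5,287]],.053),("glue base",[[291,182]],0)):
    P=plane("top",px,z);print(nm,P.round(3).tolist(),((P[:,:2]-t)@R*1e3).round(1).tolist())
np.savez("g.npz",R=R,t=t)
E
```

```text
yaw -27.83776970570634 t [0.62389356 0.05166626] res mm [[-0.3, 0.6], [-0.8, -1.7], [0.8, 0.2], [0.2, 0.8]]
top [309 247  19  50 271]
[[307.424560546875, 295.0871276855469], [320.0263671875, 245.73011779785156], [327.1173095703125, 247.54055786132812], [314.5155029296875, 296.8975830078125]]
world [[0.5352, 0.1435, 0.049], [0.627, 0.1183, 0.049], [0.6232, 0.1051, 0.049], [0.5316, 0.1305, 0.049]]
glueup mm [[-121.3, 39.8], [-28.3, 60.4], [-25.6, 47.0], [-118.5, 26.6]]
line [ 9.5302743e-01 -3.0288392e-01  5.7658789e+02  1.2486446e+02] gl [0.98417435 0.17720272] [-76.01246519  42.63692063]
side [311 242  31  39 197]
[[307.9508361816406, 244.45899963378906], [312.5636901855469, 240.7389678955078], [342.5605163574219, 277.93505859375], [337.9476623535156, 281.65509033203125]]
file ends [[0.651, -0.181, 0.018], [0.44, -0.101, 0.018]] [[132.3, -193.2], [-91.5, -220.8]]
yellow tip [[0.596, 0.094, 0.045]] [[-44.2, 24.5]]
grip butt [[0.551, 0.2, 0.053]] [[-133.5, 96.9]]
glue base [[0.77, 0.174, 0.0]] [[71.6, 176.4]]
```

Call:
move_arm(series=[[80,[40,-30,0],[0,0,0.05]],[50,[90,-60,0],[0,0,0.12]],[20,[140,-95,0],[0,0,0.2]],[0,[190,-130,0],[0,0,0.28]],[0,[240,-165,0],[0,0,0.36]],[0,[290,-200,0],[0,0,0.44]],[0,[330,-235,0],[0,0,0.5]],[0,[369,-275,0],[0,0,0.53]],[0,[395,-320,0],[0,0,0.53]],[0,[420,-365,0],[0,0,0.53]],[0,[445,-410,0],[0,0,0.53]],[0,[470,-455,0],[0,0,0.53]]])

```text
clock: 1.6
tool_pos: [0.5024, -0.0792, 0.2312]
tool_rot: [[0.956, -0.292, -0.0], [-0.292, -0.956, -0.0], [-0.0, 0.0, -1.0]]
contact_force: [0.9, 0.0, -1.0]
gripper_width: -0.0
finger_force: 0.0
```

Call:
move_arm(series=[[0,[-2,-40,0],[0,0,0]],[0,[-4,-85,0],[0,0,0]],[0,[-6,-130,0],[0,0,0]],[0,[-8,-155,20],[0,0,0]],[0,[-8,-162,60],[0,0,0]],[0,[-8,-162,105],[0,0,0]],[0,[-8,-162,145],[0,0,0]],[0,[-8,-162,175],[0,0,0]],[0,[-8,-162,195],[0,0,0]],[0,[-8,-162,205],[0,0,0]],[0,[-8,-162,208],[0,0,0]],[0,[-8,-162,208],[0,0,0]]])

```text
clock: 3.1
tool_pos: [0.5426, 0.0766, 0.024]
tool_rot: [[0.956, -0.292, 0.001], [-0.292, -0.956, 0.0], [0.001, -0.0, -1.0]]
contact_force: [0.8, 0.3, 0.2]
gripper_width: -0.0
finger_force: 0.0
```

```bash
python3 - <<'E'
from h import *
for n,(a,b,c,d) in (("side",(150,330,230,430)),("top",(170,330,230,430))):
    cv2.imwrite(f"pics/{n}1.png",cv2.resize(cv2.cvtColor(grab_frame(n),cv2.COLOR_RGB2BGR)[a:b,c:d],None,fx=3.3,fy=3.3,interpolation=cv2.INTER_CUBIC))
s=sense();print(s["contact_force"],s["tool_pos"])
p=s["tool_pos"];print(proj("side",[p,[.5564,.1234,.038]]),proj("top",[p,[.5564,.1234,.038]]))
E
```

```text
[-0.05659404  0.96510466 -0.02867931] [0.54264216 0.07659244 0.02420885]
[[358.77354887 267.21062901]
 [333.84077167 270.79170044]] [[343.48976097 291.81244586]
 [318.25235069 284.17434061]]
```

View pics/side1.png

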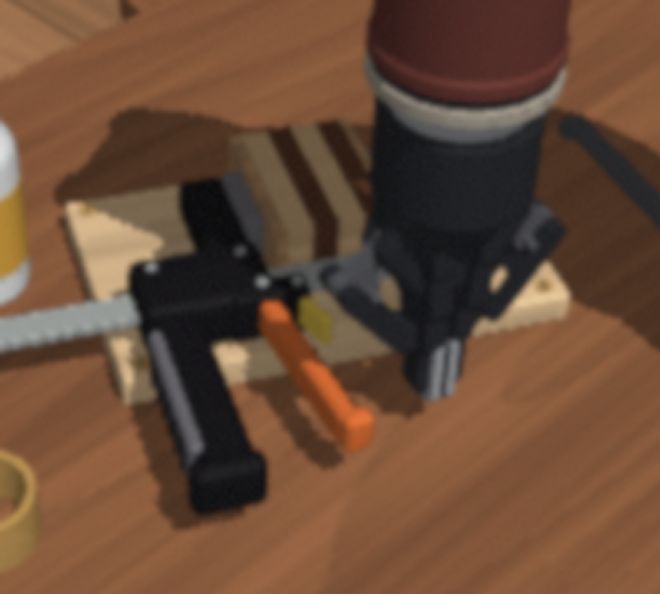

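View pics/top1.png

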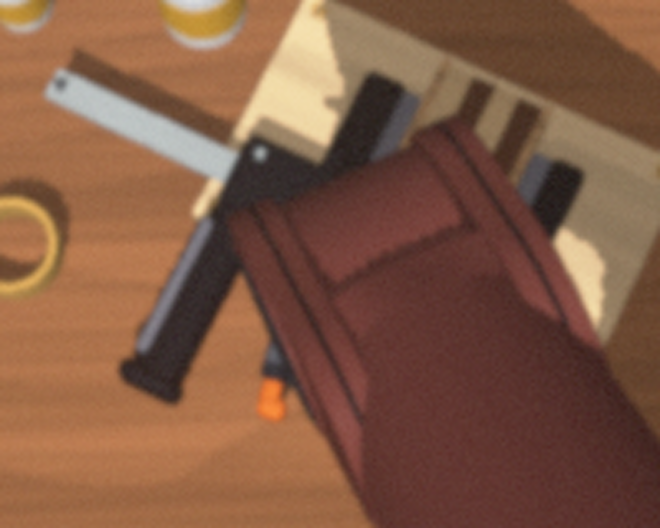

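The shut fingers stand clear in front of the trigger, with the tip in the side crop at (440,390) and the lever end at (360,430). Before pressing, I'll check the pad position along the lever in the unobstructed side view.

```bash
python3 - <<'E'
from h import *
g=np.load("g.npz");R,t=g["R"],g["t"]
def w(x,y,z): p=R@np.array([x,y])/1e3+t; return [p[0],p[1],z/1e3]
e=np.array([-119.9,33.2]);u=np.array([.983,.18]);v=np.array([-.18,.983])
def L(s,k,z): return w(*(e+u*s+v*k),z)   # s mm from end, k across
pts=[L(0,-11,49),L(0,6,49),L(12,-11,49),L(12,-6,49),L(26,-6,49),L(26,-6,27),L(26,-6,38),L(0,-11,27),L(76,-6,49),L(76,6,49)]
img=[]
for n,(x0,y0) in (("side",(295,225)),("top",(290,235))):
    im=cv2.imread(f"pics/{n}0.png")[y0:y0+65,x0:x0+50];im=cv2.resize(im,None,fx=8,fy=8,interpolation=cv2.INTER_CUBIC)
    for q in proj(n,pts): cv2.circle(im,tuple(int(a) for a in ((q-[x0,y0]+.5)*8)),3,(255,0,0),-1)
    img.append(im)
cv2.imwrite("pics/ov.png",np.hstack(img));print(L(26,-6,38))
E
```

```text
[np.float64(0.5563590870275194), np.float64(0.12349761365205593), 0.038]
```

View pics/ov.png

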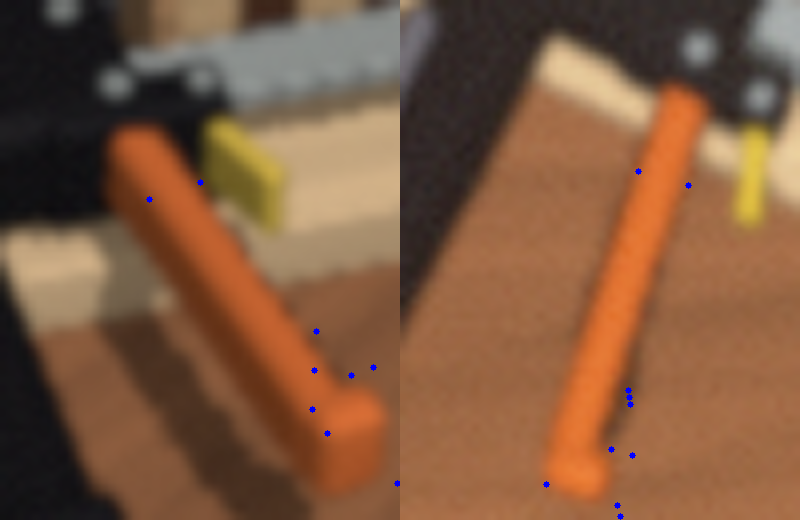

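```bash
python3 - <<'E'
from h import *
g=np.load("g.npz");R,t=g["R"],g["t"]
A=np.array([[707,110],[600,435],[660,100],[553,460],[555,484],[603,497]],float)
px=np.c_[(A[:,0]-400)/8+290-.5,A[:,1]/8+235-.5]
P=plane("top",px,.049)[:,:2];print((P*1e3).round(1).tolist(),((P-t)@R*1e3).round(1).tolist())
a=P[0]-P[1];b=P[2]-P[3];print(np.degrees(np.arctan2(a[1],a[0])),np.degrees(np.arctan2(b[1],b[0])))
u=a/np.linalg.norm(a)+b/np.linalg.norm(b);u/=np.linalg.norm(u);v=np.array([-u[1],u[0]])
m=P[:4].mean(0);end=P[4:].mean(0);s=(end-m)@u
pad=m+u*(s+.026)-v*.006;print("u",u,"width",(P[2]-P[0])@v*1e3,(P[3]-P[1])@v*1e3,"pad",pad, "gl",(pad-t)@R*1e3)
x0,y0=295,225;pts=[list(m+u*(s+d)+v*k)+[z] for d,k,z in[(0,-.011,.049),(0,.006,.049),(.026,-.006,.049),(.026,-.006,.027),(0,-.011,.027),(.026,-.006,.038)]]
print(((proj("side",pts)-[x0,y0]+.5)*8).round().tolist())
E
```

```text
[[621.8, 103.8], [546.3, 130.3], [624.5, 114.7], [540.9, 141.2], [535.3, 140.8], [532.1, 129.9]] [[-26.1, 45.1], [-105.3, 33.3], [-28.9, 56.0], [-115.2, 40.4], [-119.9, 37.5], [-117.7, 26.3]]
-19.348080736263878 -17.581057357917036
u [ 0.94851969 -0.31671816] width 11.18662951933107 8.599770802729354 pad [0.55757148 0.1247541 ] gl [-92.77665327  33.65922477]
[[393.0, 407.0], [316.0, 433.0], [308.0, 331.0], [304.0, 409.0], [387.0, 485.0], [306.0, 371.0]]
```

Call:
move_arm(series=[[0,[0,-5,-3],[0,0,0.01]],[0,[0,-15,-5],[0,0,0.02]],[0,[0,-25,-5],[0,0,0.02]],[0,[0,-31,-5],[0,0,0.02]],[0,[0,-34,-5],[0,0,0.02]],[0,[0,-34,-5],[0,0,0.02]]])

```text
clock: 3.95
tool_pos: [0.5519, 0.1092, 0.0282]
tool_rot: [[0.951, -0.311, -0.0], [-0.311, -0.951, 0.0], [-0.0, 0.0, -1.0]]
contact_force: [0.4, 0.6, -0.6]
gripper_width: 0.0001
finger_force: 0.0
```

```bash
python3 - <<'E'
from h import *
cv2.imwrite(f"pics/side2.png",cv2.resize(cv2.cvtColor(grab_frame("side"),cv2.COLOR_RGB2BGR)[190:310,250:400],None,fx=5,fy=5,interpolation=cv2.INTER_CUBIC))
s=sense();print(s["contact_force"],s["tool_pos"])
E
```

```text
[-0.47337927 -0.3958049   0.22776381] [0.55189414 0.10886882 0.02822247]
```

View pics/side2.png

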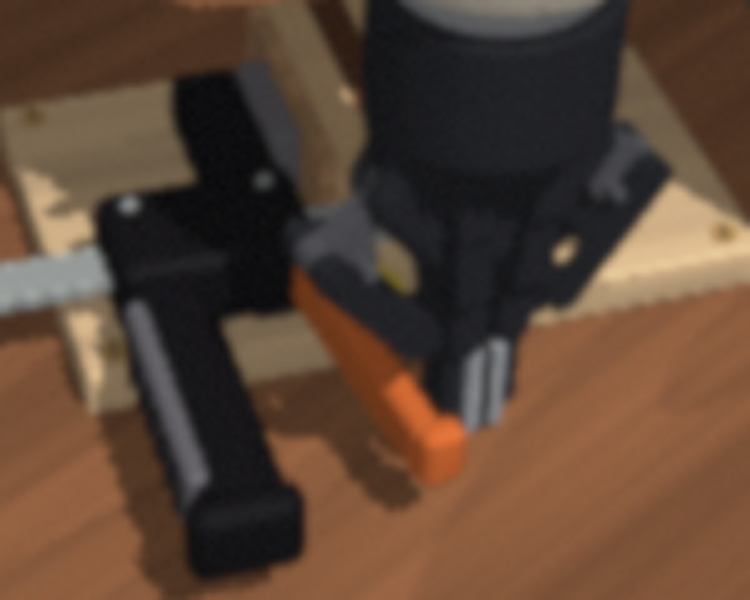

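Call:
move_arm(series=[[0,[0,-2,0],[0,0,0]],[0,[1,-4,0],[0,0,0.02]],[0,[1,-6,0],[0,0,0.04]],[0,[1,-8,0],[0,0,0.06]],[0,[1,-10,0],[0,0,0.08]],[0,[1,-12,0],[0,0,0.1]],[0,[1,-12,0],[0,0,0.1]]])

```text
clock: 4.88
tool_pos: [0.5565, 0.1203, 0.0282]
tool_rot: [[0.915, -0.404, -0.0], [-0.404, -0.915, 0.0], [-0.0, 0.0, -1.0]]
contact_force: [-1.6, -1.2, 0.7]
gripper_width: 0.0003
finger_force: 0.7
```

Call:
move_arm(series=[[0,[0,-1,0],[0,0,0.012]],[0,[0,-2,0],[0,0,0.025]],[0,[0,-3,0],[0,0,0.037]],[0,[0,-3,0],[0,0,0.037]]])

```text
clock: 5.38
tool_pos: [0.5579, 0.1229, 0.0283]
tool_rot: [[0.899, -0.438, -0.0], [-0.438, -0.899, 0.0], [-0.0, -0.0, -1.0]]
contact_force: [-1.9, -0.9, 0.2]
gripper_width: -0.0002
finger_force: 0.8
```

Call:
move_arm(series=[[0,[0,-1,0],[0,0,0.012]],[0,[0,-2,0],[0,0,0.025]],[0,[0,-2,0],[0,0,0.025]]])

```text
clock: 5.75
tool_pos: [0.5588, 0.1248, 0.0284]
tool_rot: [[0.888, -0.46, 0.0], [-0.46, -0.888, 0.0], [0.0, -0.0, -1.0]]
contact_force: [-2.0, -0.5, -0.9]
gripper_width: 0.0003
finger_force: 0.9
```

Call:
move_arm(series=[[0,[0,-1,0],[0,0,0.012]],[0,[0,-2,0],[0,0,0.025]],[0,[0,-2,0],[0,0,0.025]]])

```text
clock: 6.12
tool_pos: [0.5597, 0.1265, 0.0283]
tool_rot: [[0.876, -0.482, 0.0], [-0.482, -0.876, 0.0], [-0.0, -0.0, -1.0]]
contact_force: [-2.1, -0.8, 0.1]
gripper_width: -0.0001
finger_force: 1.0
```

```bash
python3 - <<'E'
from h import *
cv2.imwrite(f"pics/side3.png",cv2.resize(cv2.cvtColor(grab_frame("side"),cv2.COLOR_RGB2BGR)[190:310,250:400],None,fx=5,fy=5,interpolation=cv2.INTER_CUBIC))
s=sense();print(s["contact_force"],s["tool_pos"],s["ft_torque"])
E
```

```text
[-1.99769012 -1.11706849 -0.05926338] [0.55965994 0.12653207 0.02834121] [-0.17693688  0.5016712  -0.01659238]
```

View pics/side3.png

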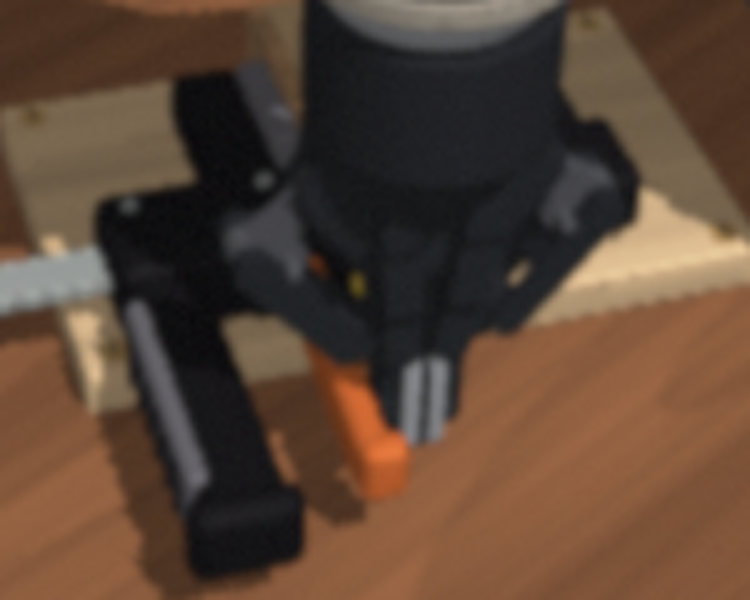

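The trigger is following the fingers; its end is now at (385,465) in the crop and it's clear of the grip, release tab and linkage. I'll continue in small steps until it comes up firm.

Call:
move_arm(series=[[0,[0,-1,0],[0,0,0.012]],[0,[0,-2,0],[0,0,0.025]],[0,[0,-2,0],[0,0,0.025]]])

```text
clock: 6.55
tool_pos: [0.5606, 0.1283, 0.0283]
tool_rot: [[0.864, -0.504, 0.0], [-0.504, -0.864, 0.0], [0.0, -0.0, -1.0]]
contact_force: [-1.8, -1.8, -0.5]
gripper_width: 0.0001
finger_force: 1.0
```

Call:
move_arm(series=[[0,[0,-1,0],[0,0,0.012]],[0,[0,-1.5,0],[0,0,0.018]],[0,[0,-1.5,0],[0,0,0.018]]])

```text
clock: 6.92
tool_pos: [0.5613, 0.1295, 0.0283]
tool_rot: [[0.854, -0.519, 0.0], [-0.519, -0.854, 0.0], [-0.0, -0.0, -1.0]]
contact_force: [-2.3, -0.4, -0.7]
gripper_width: -0.0001
finger_force: 1.1
```

Call:
move_arm(series=[[0,[0,-1,0],[0,0,0.01]],[0,[0,-1.5,0],[0,0,0.015]],[0,[0,-1.5,0],[0,0,0.015]]])

```text
clock: 7.3
tool_pos: [0.5621, 0.1308, 0.0283]
tool_rot: [[0.847, -0.532, -0.0], [-0.532, -0.847, -0.0], [-0.0, 0.0, -1.0]]
contact_force: [-2.4, -1.0, -0.3]
gripper_width: 0.0001
finger_force: 1.2
```

Call:
move_arm(series=[[0,[0,-1,0],[0,0,0.01]],[0,[0,-1.5,0],[0,0,0.015]],[0,[0,-1.5,0],[0,0,0.015]]])

```text
clock: 7.68
tool_pos: [0.5625, 0.1317, 0.0282]
tool_rot: [[0.838, -0.545, -0.001], [-0.545, -0.838, -0.001], [-0.0, 0.001, -1.0]]
contact_force: [-5.3, -2.8, 2.2]
gripper_width: -0.0002
finger_force: 2.4
```

Call:
move_arm(series=[[0,[0,-0.5,0],[0,0,0]],[0,[0,-0.5,0],[0,0,0]]])

```text
clock: 7.92
tool_pos: [0.5627, 0.1319, 0.0282]
tool_rot: [[0.838, -0.545, -0.001], [-0.545, -0.838, -0.001], [-0.001, 0.001, -1.0]]
contact_force: [-5.5, -2.3, 0.9]
gripper_width: 0.0003
finger_force: 2.9
```

Call:
move_arm(series=[[0,[-0.4,-0.5,0],[0,0,0]],[0,[-0.6,-1,0],[0,0,0]],[0,[-0.6,-1,0],[0,0,0]]])

```text
clock: 8.3
tool_pos: [0.5629, 0.1324, 0.0282]
tool_rot: [[0.838, -0.546, -0.001], [-0.546, -0.838, -0.002], [-0.0, 0.002, -1.0]]
contact_force: [-4.8, -4.6, 2.3]
gripper_width: 0.0
finger_force: 3.6
```

Call:
move_arm(series=[[0,[-0.4,-0.5,0],[0,0,0]],[0,[-0.6,-1.2,0],[0,0,0]],[0,[-0.6,-1.2,0],[0,0,0]]])

```text
clock: 8.68
tool_pos: [0.5631, 0.1329, 0.0282]
tool_rot: [[0.838, -0.546, -0.001], [-0.546, -0.838, -0.002], [0.0, 0.003, -1.0]]
contact_force: [-4.2, -7.1, 3.4]
gripper_width: 0.0001
finger_force: 4.5
```

It's firm: about 8 N normal force with almost no further travel. I'll hold here for a little over a second.

Call:
move_arm(series=[[0,[0,-0.3,0],[0,0,0]],[0,[0,-0.3,0],[0,0,0]],[0,[0,-0.3,0],[0,0,0]],[0,[0,-0.3,0],[0,0,0]],[0,[0,-0.3,0],[0,0,0]],[0,[0,-0.3,0],[0,0,0]],[0,[0,-0.3,0],[0,0,0]],[0,[0,-0.3,0],[0,0,0]],[0,[0,-0.3,0],[0,0,0]],[0,[0,-0.3,0],[0,0,0]]])

```text
clock: 9.93
tool_pos: [0.5632, 0.133, 0.0281]
tool_rot: [[0.838, -0.546, -0.001], [-0.546, -0.838, -0.003], [0.0, 0.003, -1.0]]
contact_force: [-5.5, -7.4, 3.4]
gripper_width: 0.0001
finger_force: 4.7
```

Call:
move_arm(series=[[0,[0,3,0],[0,0,-0.03]],[0,[0.5,7,0],[0,0,-0.08]],[0,[1,12,0],[0,0,-0.14]],[0,[2,18,0],[0,0,-0.2]],[0,[3,24,0],[0,0,-0.26]],[0,[5,32,0],[0,0,-0.28]],[0,[8,42,0],[0,0,-0.28]],[0,[11,54,0],[0,0,-0.28]],[0,[11,54,-20],[0,0,-0.28]],[0,[11,54,-60],[0,0,-0.28]],[0,[11,54,-110],[0,0,-0.28]],[0,[11,54,-160],[0,0,-0.28]]])

```text
clock: 11.42
tool_pos: [0.543, 0.0833, 0.1899]
tool_rot: [[0.956, -0.293, 0.0], [-0.293, -0.956, 0.0], [0.0, -0.0, -1.0]]
contact_force: [1.4, -1.1, 0.2]
gripper_width: -0.0001
finger_force: 0.0
```

Call:
move_arm(series=[[0,[0,40,0],[0,0,0]],[0,[0,90,0],[0,0,0]],[0,[0,140,0],[0,0,0]],[0,[0,180,0],[0,0,0]],[0,[0,190,0],[0,0,0]],[0,[0,190,0],[0,0,0]]])

```text
clock: 12.18
tool_pos: [0.4877, -0.0982, 0.1884]
tool_rot: [[0.956, -0.293, 0.0], [-0.293, -0.956, 0.0], [0.0, -0.0, -1.0]]
contact_force: [-0.7, 1.2, 0.3]
gripper_width: -0.0001
finger_force: 0.0
```

```bash
python3 - <<'E'
from h import *
a={n:cv2.cvtColor(grab_frame(n),cv2.COLOR_RGB2BGR) for n in("side","top")}
for n in a:
    m=cv2.inRange(cv2.cvtColor(a[n],cv2.COLOR_BGR2HSV),(4,190,120),(14,255,255));k,l,st,c=cv2.connectedComponentsWithStats(m)
    print(n,[s.tolist() for s in st[1:] if s[4]>60])
cv2.imwrite("pics/end.png",cv2.resize(np.vstack([a["side"][160:330,180:480],a["top"][140:360,200:500]]),None,fx=1.5,fy=1.5))
s=sense();print(s["contact_force"],s["tool_pos"],s["clock"])
E
```

```text
side [[309, 242, 33, 44, 329]]
top [[309, 247, 19, 50, 266]]
[ 0.50407282  0.2609875  -0.51860597] [ 0.48823305 -0.09656464  0.18839325] 12.275
```

View pics/end.png

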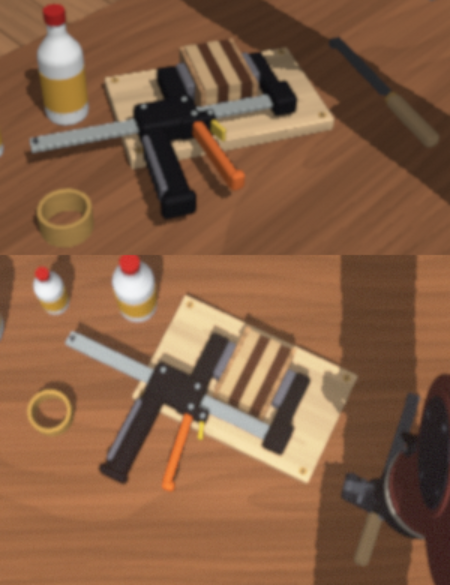

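The bottom of the picture shows the trigger fully back: its top-view bounding box is (309,247,19,50), the same as at the start. The bottle, ring and file are where they were, and the arm is clear, so I'm handing in.

```bash
python3 -c "from station import *;print(job_done())"
```

```text
the job is handed in; nothing more can be done
None
```

The clamp is still tight: I pressed the trigger until it came up firm at about 0.26 rad, held it at roughly 8–9 N for over a second, then let it spring fully back and withdrew the arm, with the grip, release tab, glue, ring and file left alone, and handed the job in.

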